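# Hold the backing batten behind the cabinet cut-out

### The arm

A 6-joint arm with a two-finger parallel gripper is mounted at the origin on the work surface; the furniture and walls round the work are solid. World frame = base frame: x ahead of the robot, y to its left, z up, the work surface at z = 0. Lengths are in mm, angles in rad, forces in N, time in s.
With the tool pointing down it reaches from about 350 to 975 mm from the base axis. Payload 7.1 kg.
Tool frame: the origin (TCP) lies at the centre of the arm's flange, where the gripper is bolted on; the fingertips stand 182 mm ahead of it and the grasp point (between the pads) lies 163 mm ahead of it; z points along the fingers, y is the line along which they close (so a half turn about z gives the same grasp; the last joint's range is limited). The gripper opens to 88 mm and grips with 3 to 60 N. Pads are 20 mm wide; open, the fingers measure 115 mm over their backs; the gripper's body (75 mm by 178 mm) begins 61 mm behind the grasp point.
Start: joints at [-1.272, 0.423, 1.63, -0, 1.089, -0.019], TCP at [195.316, -593.682, 404.675] pointing down, gripper open.
Joint ranges: [-3, 3], [-0.9, 2.11], [0.09, 2.58], [-1.31, 4.45], [0.11, 2.69], [-2.54, 2.54]. Speed limits (rad/s): [2.39, 2.39, 3.01, 3.14, 3.14, 3.14].

### API

Orientations are given as a rotation vector (axis times angle).
In Python, from workcell import readout, get_image, ctrl gives the robot as it stands.
- The arm moves only by the tool step_arm, never from a script. Its argument "targets" is a list that holds one entry, the list of rows, each a list of 7 numbers: the shift along the world's x, y, z as a fraction of full scale, then the turn, a rotation vector about the world's x, y, z as a fraction of full scale, then the opening, from 0 (shut) to 1 (fully open). In form: [[[dx, dy, dz, wx, wy, wz, claw], ...]]. A call has exactly 5 rows; each row shifts and turns the commanded pose from where the row before left it; what a row does not reach is not made up. Full scale, the value 1, is 0.05 m for a shift and 4 degrees for a turn. A row lasts 1/8 s, in which the tool goes at most 62.5 mm and 10.7 degrees, less where a joint would pass 70% of its speed; a pose out of reach is approached as far as the arm can. A call with a number of a shift or a turn outside -1 to 1 is refused whole. A call with a gripper value outside its range is refused whole. The fingers move at their own pace and stop on an object; the grip force is fixed at half the most. Time passes only in rows, so rows that do not move let the fingers close, or fill a call up. It gives the time, the measured TCP pose, the force, the opening and the grip force at its end, in the units of the state.
- readout.get_obs(): the state, without advancing time (a new reading comes with each control period).
- get_image(name): name is "side" or "top"; returns a dict with "pixels" (420x560x3 uint8, red, green, blue), "intrinsics" (3x3 intrinsics, pixels), "k1" (the pictures are not rectified: a ray, as slopes to the right and down, at radius r is drawn at 1 + k1 r^2 times it, then the intrinsics apply), "extrinsics" (4x4, takes a point from world to camera coordinates). Camera axes: x right, y down, z forward; pixel columns grow to the right and rows downward; lengths in mm; the calibration is good to about 2 mm. A picture is of the moment at which its call begins. There is no depth.
- ctrl.close_job(): hands the job in; it is judged then, once.
The state is a dict: "t": time; "qpos": joint angles; "qvel": joint speeds; "joint_torque": joint torques, N m; "ee_pos": TCP position; "orientation": TCP orientation; "ft_force": force on the tool from outside, world axes, zero at the start; "moment": the same for the moment, N m; "width": finger opening in mm; "grasp_force": force on a finger pad.
Only numpy, scipy, OpenCV 4.12 (cv2) and the standard library are available. Lean on these libraries where they do the work, as an engineer would, in place of code of your own. Each camera call takes 0.05 s, during which the arm holds its last target. There are 200 camera calls.

### The job

Take the backing batten by its pull handle, tilt it so that it passes end first through the shorter cut-out in the cabinet's front panel, and bring it level underneath. By feel, slide it along until its end butts against the hidden stop block inside, in line with the two screw holes, then pull it up flat and snug against the back of the panel, firmly but gently. Finish while still holding it there by the handle, ready for the screws to be driven, and leave the other things on the table alone.

Things in the scene. Friction and masses are not known exactly. Their poses are not given: they have to be found in the camera images.
- cabinet: Pale wooden cabinet lying on its open back, front panel on top; stands fast. Origin on the table under the cut-out's centre, x along its long side to the end with the stop block (away from the robot), z up. Outside x -165 to +145, y -95 to +95, 165 mm high; hollow inside x -150 to +130, y -80 to +80, table to z 156 mm.
- front_panel: The cabinet's front panel, 9 mm plywood: upper face at z 165, under face (its back) at z 156 mm. Cut-out 160 mm long (x), 90 mm wide (y); a screw hole with a pencilled cross on the centre line 12 mm beyond each end of it. Origin 156 mm above the cabinet's origin, same axes.
- stop_block: Block glued under the panel inside, out of sight beyond the +x end of the cut-out: 20 mm along x, 50 wide, 30 deep. Origin: middle of the upper edge of its face to the cut-out, 100 mm from the cut-out's centre (20 mm past its end). A batten butting against it is centred on the cut-out.
- opening (a point): Centre of the cut-out, level with the upper face of the panel, 165 mm above the table; axes as the cabinet's.
- batten_mid (a point): Centre of the backing batten, a brown strip 200 x 40 x 18 mm, x along it, z up, lying on the table with its handle upright; about 0.14 kg; 40 mm longer than the cut-out. Under the panel there is 70 mm of room beyond the cut-out's -x end (so the -x end goes in first), but only 20 mm in front of the stop block.
- handle_grip (a point): Grip point on the pull handle, a pale upright stick screwed to the batten's middle: 26 mm along the batten, 24 mm across it, 100 mm tall, top 109 mm above batten_mid. The point is on its axis, 86 mm above batten_mid (95 mm above the table at the start); axes as batten_mid. Grip it across its 24 mm (along its y).
- batten: The batten and its handle as one loose part; origin at the centre of the batten's underside, axes as batten_mid.
- cover: Bystander: plywood cover plate 156 x 86 x 9 mm lying near the robot on the left.
- screwdriver: Bystander: yellow screwdriver, 165 mm, lying to the right.
- glue_bottle: Bystander: white glue bottle with blue cap, 209 mm tall, at the back right; origin under its base.
- block_plane: Bystander: blue block plane, 171 mm long, 54 mm high, to the right.
- offcut_dark: Bystander: dark wooden block 60 x 60 x 45 mm, to the right.
Not all that is in view belongs to the job. There is more than one size of the batten; the job needs the larger.

How it is judged (in metres and radians):
On the way:
1. the middle of the batten has gone down through the cut-out and is below the panel (z of batten_mid in the frame of opening below -0.024 m and x of batten_mid in the frame of opening between -0.08 and 0.08 m and y of batten_mid in the frame of opening between -0.045 and 0.045 m), for 0.1 s.
At the end, for the whole second after the job is handed in: Still gripped and at rest, pulled up against the back of the panel with 2 to 30 N: height within 3 mm of seated, flat within 2 degrees, in line with the cut-out within 4 degrees, its middle within 10 mm of the screw-hole line and its end within 5 mm of the stop block (x of batten_mid in the frame of opening between -0.005 and 0.005 m and y of batten_mid in the frame of opening between -0.01 and 0.01 m and z of batten_mid in the frame of opening between -0.021 and -0.014 m and angle between the x axis of batten_mid and the x axis of opening, either way round below 0.07 rad and angle between the z axis of batten_mid and the z axis of opening, either way round below 0.035 rad and contact force between batten and front_panel between 2 and 30 N and contact force between the fingers and batten above 3 N and linear speed of batten below 0.02 m/s); the arm keeps its last pose, push and grip.
It fails at once if a bystander is moved by more than 3 cm (distance of any of cover, screwdriver, glue_bottle, block_plane, offcut_dark from where it was at the start of the episode above 0.03 m).
It fails at once if the batten is forced against the panel or the stop block with more than 60 N (contact force between batten and front_panel above 60 N or contact force between batten and stop_block above 60 N).
It also fails if it takes over 61 s, if anything falls off the work surface, if the arm or the gripper's body presses on something with over 40 N, if the wrist force passes 120 N, or if a joint passes its speed limit or range.

## Working session

There is one attempt and no reset: what is moved stays moved. The work goes in short steps, Python scripts to look and compute and a tool call to move; the robot and the scene stay as the last step left them, time stands still between calls to the robot, and variables do not carry over. Pictures are saved under pics/ and viewed, at most 10 in all, crops included, and the job is handed in when it is done.

Besides the shell and the picture viewer there is one more tool, called after "Request:" as name(argument=value, ...) on one line, values as JSON. step_arm: Moves the arm, as the interface text tells. Shift numbers are shares of 0.05 m and turn numbers shares of 4 degrees, none past 1 either way. Its arguments: {"type":"object","properties":{"targets":{"type":"array"}},"required":["targets"]}

```bash
mkdir -p pics; ls
python3 - <<'E'
from workcell import readout,get_image
import cv2,numpy as np,json
np.set_printoptions(precision=4,suppress=True)
print(readout.get_obs())
for n in("top","side"):
    d=get_image(n);cv2.imwrite(f"pics/{n}0.png",d["pixels"][:,:,::-1]);print(n,d["intrinsics"],d["k1"],d["extrinsics"])
E
```

```text
pics
{'t': 0.0, 'qpos': array([-1.272 ,  0.4238,  1.6307,  0.    ,  1.0886, -0.019 ]), 'qvel': array([-0.001 , -0.0006,  0.    , -0.0001, -0.001 ,  0.0004]), 'joint_torque': array([ -0.0025, -54.464 , -27.3663,   0.0643,   0.0229,  -0.0001]), 'ee_pos': array([ 195.2575, -593.4242,  403.9103]), 'orientation': array([-3.1005, -0.4969,  0.0003]), 'ft_force': array([ 0.4313,  1.0609, -0.0572]), 'moment': array([-0.0186, -0.0064, -0.0287]), 'grasp_force': 0.0, 'width': 88.04342797812075}
top [[419.1655   0.     274.2884]
 [  0.     419.1655 214.7458]
 [  0.       0.       1.    ]] 0.01963008085020435 [[  -0.0262   -0.995     0.0964 -142.5417]
 [  -0.9875    0.0108   -0.1571  453.8047]
 [   0.1552   -0.0993   -0.9829 1498.1204]
 [   0.        0.        0.        1.    ]]
side [[417.2939   0.     280.379 ]
 [  0.     417.2939 212.7149]
 [  0.       0.       1.    ]] -0.058492361247588 [[   0.9865    0.1632    0.0107 -439.7151]
 [   0.1455   -0.8458   -0.5133 -130.4275]
 [  -0.0747    0.5079   -0.8581 1614.5366]
 [   0.        0.        0.        1.    ]]
```

View pics/top0.png

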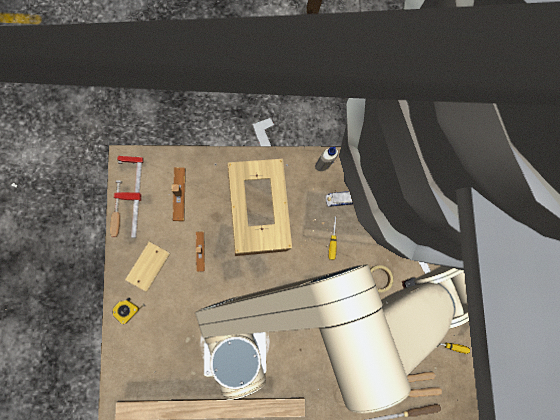

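View pics/side0.png

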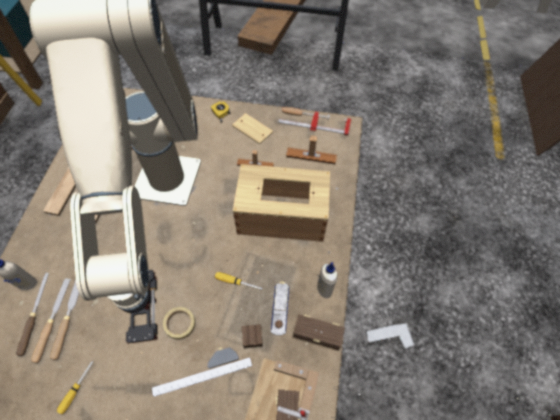

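The top view shows the cabinet with its cut-out near (260,203). The larger batten is near (179,195), a smaller one is at (200,252), and the base is at (236,362). I'll enlarge both views to read points off them.

Run:
```python
import cv2
a=cv2.imread("pics/top0.png")[145:275,155:315];cv2.imwrite("pics/tc.png",cv2.resize(a,None,fx=4.6,fy=4.6,interpolation=cv2.INTER_CUBIC))
b=cv2.imread("pics/side0.png")[125:245,225:385-20];cv2.imwrite("pics/sc.png",cv2.resize(b,None,fx=5,fy=5,interpolation=cv2.INTER_CUBIC))
```

```text
(no output)
```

View pics/tc.png

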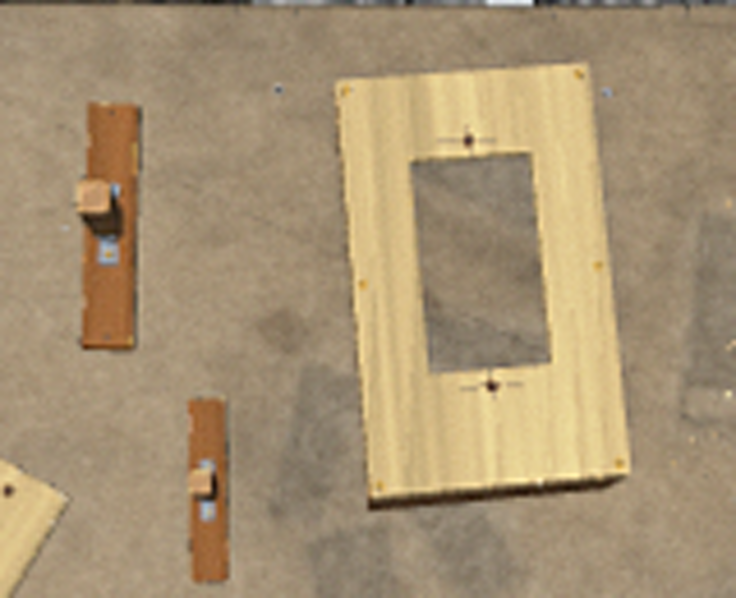

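View pics/sc.png

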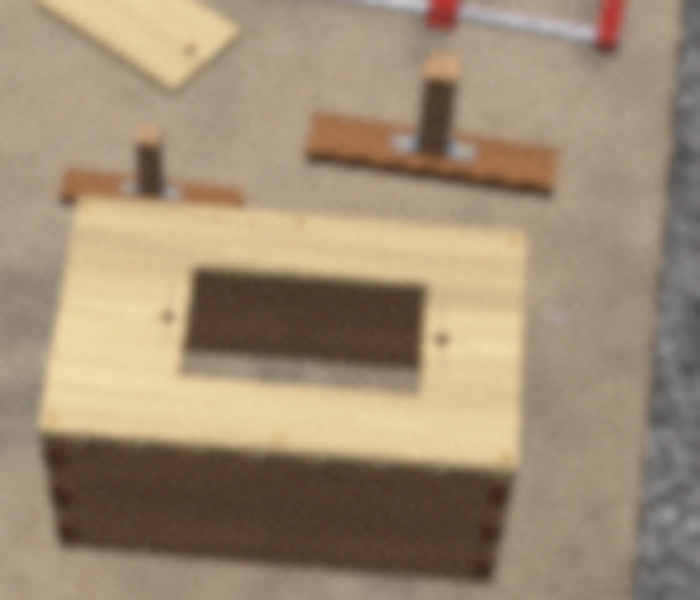

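The larger batten is at tc crop corners (88,103), (140,105), (134,348), (82,346), with its handle top at (95,198). The screw holes are at (468,140) and (491,385), and the panel corners are visible in both crops.

```bash
cat > h.py <<'E'
import numpy as np,cv2
from workcell import readout,get_image
np.set_printoptions(precision=2,suppress=True)
def ray(d,uv):
    K=d["intrinsics"];E=d["extrinsics"]
    p=cv2.undistortPoints(np.array(uv,float).reshape(-1,1,2),K,np.array([d["k1"],0,0,0.]))[:,0]
    R=E[:3,:3];return -R.T@E[:3,3],np.c_[p,np.ones(len(p))]@R
def onz(d,uv,z):
    c,r=ray(d,uv);return c+r*((np.array(z)-c[2])/r[:,2])[:,None]
def crop(uv,x0,y0,s): return (np.array(uv,float)+.5)/s-.5+[x0,y0]
E
python3 - <<'E'
from h import *
D={n:get_image(n) for n in("top","side")}
f={"top":lambda p:crop(p,155,145,4.6),"side":lambda p:crop(p,225,125,5)}
P={"top":dict(batten=([(88,103),(140,105),(134,348),(82,346)],18),handle=([(95,198)],118),holes=([(468,140),(491,385)],165),panel=([(335,82),(588,64),(630,477),(370,500)],165),cut=([(412,161),(532,153),(551,361),(430,373)],165)),
"side":dict(batten=([(557,150),(313,113),(307,150)],18),handle=([(441,68)],118),holes=([(441,339),(168,317)],165),panel=([(527,230),(78,198),(40,434),(518,468)],165),cut=([(425,287),(194,270),(181,375),(418,392)],165))}
for n in P:
  for k,(p,z) in P[n].items():
    w=onz(D[n],f[n](p),z)[:,:2];print(n,k,w.mean(0),w.tolist() if 0 else '\n',w, np.linalg.norm(np.diff(w,axis=0),axis=1))
E
```

```text
top batten [538.5  197.65] 
 [[638.51 216.76]
 [636.9  175.53]
 [438.26 178.96]
 [440.35 219.37]] [ 41.26 198.68  40.46]
top handle [537.46 196.94] 
 [[537.46 196.94]] []
top holes [478.   -87.27] 
 [[569.77 -80.69]
 [386.24 -93.86]] [184.]
top panel [466.03 -88.51] 
 [[ 614.04   17.05]
 [ 628.37 -172.16]
 [ 317.33 -193.81]
 [ 304.39   -5.14]] [189.75 311.79 189.11]
top cut [478.15 -88.74] 
 [[ 553.87  -38.95]
 [ 559.76 -128.17]
 [ 403.32 -138.25]
 [ 395.66  -49.61]] [ 89.41 156.76  88.97]
side batten [502.98 208.13] 
 [[634.51 218.41]
 [436.63 222.18]
 [437.8  183.8 ]] [197.92  38.39]
side handle [535.7  199.54] 
 [[535.7  199.54]] []
side holes [474.9  -83.58] 
 [[566.28 -76.77]
 [383.52 -90.4 ]] [183.27]
side panel [465.83 -85.31] 
 [[ 613.77   23.2 ]
 [ 302.79   -2.82]
 [ 319.24 -194.38]
 [ 627.51 -167.23]] [312.06 192.27 309.45]
side cut [475.3 -85.3] 
 [[ 550.35  -36.59]
 [ 393.58  -49.45]
 [ 400.75 -134.29]
 [ 556.53 -120.86]] [157.3   85.14 156.36]
```

Both cameras agree to a few mm. The opening's centre is about (476.5,-86.2) with yaw +4.1°. The batten's centre is about (537,198) with yaw -0.9°. Moving over the handle now.

Request:
step_arm(targets=[[[0.34, 0.79, 0.2, 0, 0, 0, 1], [0.34, 0.79, 0.2, 0, 0, 0, 1], [0.34, 0.79, 0.2, 0, 0, 0, 1], [0.34, 0.79, 0.2, 0, 0, 0, 1], [0.34, 0.79, 0.2, 0, 0, 0, 1]]])

```text
t: 0.82
ee_pos: [280.6, -394.8, 454.9]
orientation: [-3.102, -0.497, -0.0]
ft_force: [0.9, -0.2, -0.1]
width: 87.9
grasp_force: 0.0
```

Request:
step_arm(targets=[[[0.34, 0.79, 0, 0, 0, -0.95, 1], [0.34, 0.79, 0, 0, 0, -0.95, 1], [0.34, 0.79, 0, 0, 0, -0.95, 1], [0.34, 0.79, 0, 0, 0, -0.95, 1], [0.34, 0.79, 0, 0, 0, -0.95, 1]]])

```text
t: 1.45
ee_pos: [365.6, -197.3, 454.8]
orientation: [3.141, -0.025, 0.001]
ft_force: [-0.5, -0.2, -0.2]
width: 88.0
grasp_force: 0.0
```

Request:
step_arm(targets=[[[0.34, 0.79, 0, 0, 0, 0, 1], [0.34, 0.79, 0, 0, 0, 0, 1], [0.34, 0.79, 0, 0, 0, 0, 1], [0.34, 0.79, 0, 0, 0, 0, 1], [0.34, 0.79, 0, 0, 0, 0, 1]]])

```text
t: 2.08
ee_pos: [450.6, 0.2, 454.7]
orientation: [3.141, -0.022, 0.0]
ft_force: [1.0, 0.5, -0.1]
width: 87.9
grasp_force: 0.0
```

Request:
step_arm(targets=[[[0.34, 0.79, -0.2, 0, 0, 0, 1], [0.34, 0.79, -0.2, 0, 0, 0, 1], [0.34, 0.79, -0.2, 0, 0, 0, 1], [0.34, 0.79, -0.2, 0, 0, 0, 1], [0.34, 0.79, -0.2, 0, 0, 0, 1]]])

```text
t: 2.7
ee_pos: [535.7, 197.7, 404.2]
orientation: [3.141, -0.021, -0.0]
ft_force: [0.7, -0.2, -0.2]
width: 87.8
grasp_force: 0.0
```

```bash
cat >> h.py <<'E'
from scipy.spatial.transform import Rotation as Ro
def st():
    o=readout.get_obs();M=Ro.from_rotvec(o["orientation"]).as_matrix()
    g=o["ee_pos"]+163*M[:,2]
    print("t",o["t"],"tcp",o["ee_pos"],"grasp",g,"F",o["ft_force"],"M",o["moment"],"w",o["width"],"gf",o["grasp_force"],"q",o["qpos"])
    print("yaw",np.degrees(np.arctan2(M[1,0],M[0,0])),"z",M[:,2],"y",M[:,1])
    return o,M,g
E
python3 -c "
from h import *
st()
d=get_image('top');cv2.imwrite('pics/t1.png',cv2.resize(d['pixels'][140:270,110:270,::-1],None,fx=4.6,fy=4.6,interpolation=cv2.INTER_CUBIC))"
```

```text
t 2.7 tcp [535.67 197.72 404.22] grasp [535.65 197.7  241.22] F [ 0.75 -0.18 -0.24] M [-0.04 -0.02 -0.04] w 87.82347387223652 gf 0.0 q [ 0.33  0.34  1.75 -0.    1.05  1.92]
yaw -0.782992819390434 z [-0. -0. -1.] y [-0.01 -1.    0.  ]
```

View pics/t1.png

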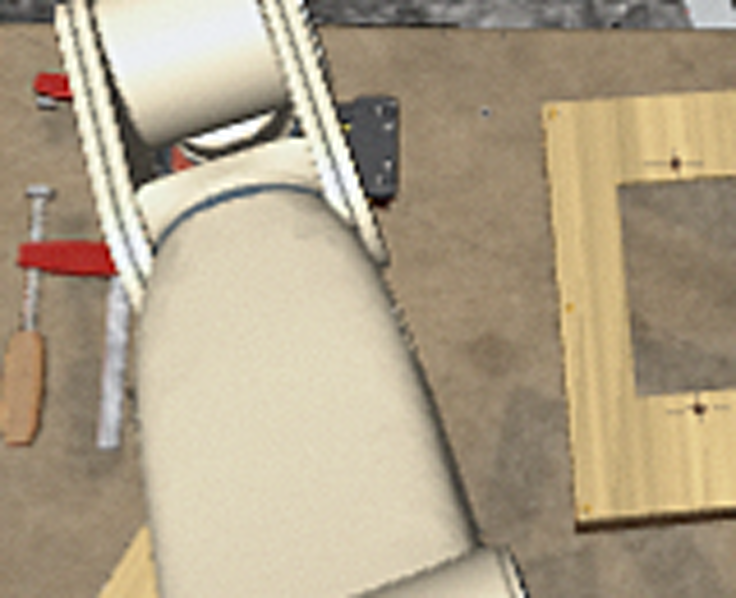

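The arm hides the handle from above, but the gripper has wide margins around it (88 mm opening, 24 mm handle). I'll descend and close.

Request:
step_arm(targets=[[[0, 0, -0.58, 0, 0, 0, 1], [0, 0, -0.58, 0, 0, 0, 1], [0, 0, -0.58, 0, 0, 0, 1], [0, 0, -0.58, 0, 0, 0, 1], [0, 0, -0.58, 0, 0, 0, 1]]])

```text
t: 3.38
ee_pos: [535.2, 196.2, 258.8]
orientation: [3.141, -0.022, -0.0]
ft_force: [-0.1, 0.2, 0.0]
width: 88.0
grasp_force: 0.0
```

Request:
step_arm(targets=[[[0, 0, 0, 0, 0, 0, 0], [0, 0, 0, 0, 0, 0, 0], [0, 0, 0, 0, 0, 0, 0], [0, 0, 0, 0, 0, 0, 0], [0, 0, 0, 0, 0, 0, 0]]])

```text
t: 4.0
ee_pos: [535.5, 196.4, 260.3]
orientation: [-3.141, 0.022, -0.001]
ft_force: [-0.4, 0.7, -0.4]
width: 41.6
grasp_force: 0.0
```

```bash
python3 -c "
from h import *
st()
d=get_image('side');cv2.imwrite('pics/s1.png',cv2.resize(d['pixels'][85:245,190:365,::-1],None,fx=3.7,fy=3.7,interpolation=cv2.INTER_CUBIC))"
```

```text
t 4.0 tcp [535.46 196.36 260.28] grasp [535.61 196.42  97.28] F [-0.44  0.7  -0.36] M [ 0.02 -0.02  0.02] w 41.57996496058648 gf 0.0 q [0.33 0.55 1.84 0.   0.76 1.92]
yaw -0.7901829067131704 z [ 0.  0. -1.] y [-0.01 -1.   -0.  ]
```

View pics/s1.png

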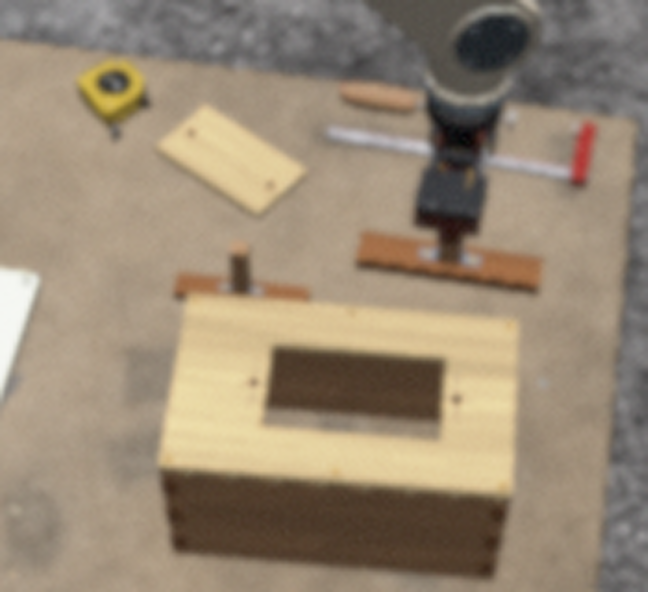

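The side view shows the gripper centred over the larger batten's handle at about (450,235) in the crop. The fingers are still closing.

Request:
step_arm(targets=[[[0, 0, 0, 0, 0, 0, 0], [0, 0, 0, 0, 0, 0, 0], [0, 0, 0, 0, 0, 0, 0], [0, 0, 0, 0, 0, 0, 0], [0, 0, 0, 0, 0, 0, 0]]])

```text
t: 4.68
ee_pos: [535.3, 196.4, 259.7]
orientation: [-3.141, 0.022, -0.0]
ft_force: [-0.3, 0.3, 2.0]
width: 23.5
grasp_force: 30.0
```

```bash
python3 -c "
from h import *
st()"
```

```text
t 4.675 tcp [535.34 196.35 259.75] grasp [535.36 196.36  96.75] F [-0.34  0.31  2.  ] M [ 0.16  0.08 -0.02] w 23.535037943492515 gf 29.996723234653473 q [0.33 0.55 1.84 0.   0.76 1.92]
yaw -0.7910678003987244 z [ 0.  0. -1.] y [-0.01 -1.   -0.  ]
```

Gripped at 23.5 mm and 30 N. Next I lift, with a helper that works out shifts for the batten's midpoint.

Request:
step_arm(targets=[[[0, 0, 0.5, 0, 0, 0, 0], [0, 0, 1, 0, 0, 0, 0], [0, 0, 1, 0, 0, 0, 0], [0, 0, 1, 0, 0, 0, 0], [0, 0, 1, 0, 0, 0, 0]]])

```text
t: 5.3
ee_pos: [534.9, 196.1, 485.9]
orientation: [3.141, -0.022, -0.001]
ft_force: [0.1, 0.2, -0.9]
width: 24.1
grasp_force: 30.0
```

```bash
cat >> h.py <<'E'
O=np.array([476.5,-86.2,0]);YAW=4.1;OFF=np.array([1.5,0,250.7])
C=Ro.from_euler('z',YAW,degrees=True).as_matrix()
def loc(tcp,M): # batten mid in cabinet frame, tilt, yaw rel
    return C.T@(tcp+M@OFF-O)
def plan(wps,tcp=None,M=None):
    """wps: (x,y,z local mid, tilt deg, rows); prints rows in shares"""
    if tcp is None: o,M,g=st();tcp=o["ee_pos"]
    B=M@np.diag([1,-1,-1.])      # batten axes
    E=Ro.from_matrix(C.T@B).as_euler('zyx',degrees=True);print("mid",loc(tcp,M),"yaw,pitch,roll",E)
    for x,y,z,t,n in wps:
        m0=loc(tcp,M);R1=C@Ro.from_euler('y',-t,degrees=True).as_matrix()@np.diag([1,-1,-1.]);m1=np.array([x,y,z])
        w=Ro.from_matrix(R1@M.T).as_rotvec();M0=M
        print("->",(x,y,z,t))
        for i in range(1,n+1):
            Mi=Ro.from_rotvec(w*i/n).as_matrix()@M0
            ti=C@(m0+(m1-m0)*i/n)+O-Mi@OFF
            print(np.round(np.r_[(ti-tcp)/50,np.degrees(w)/n/4],2).tolist());tcp,M=ti,Mi
E
python3 -c "
from h import *
plan([(35,0,270,0,10),(35,0,270,24,6),(35,0,176,24,4)])"
```

```text
t 5.3 tcp [534.95 196.15 485.93] grasp [534.85 196.09 322.93] F [ 0.06  0.15 -0.87] M [ 0.05 -0.03  0.05] w 24.129172602742376 gf 29.995165765285492 q [ 0.33  0.26  1.67 -0.    1.21  1.92]
yaw -0.793622181643174 z [-0. -0. -1.] y [-0.01 -1.    0.  ]
mid [ 79.83 277.25 235.23] yaw,pitch,roll [-4.89  0.03 -0.02]
-> (35, 0, 270, 0)
[-0.05, -0.56, 0.07, 0.0, -0.0, 0.12]
[-0.05, -0.56, 0.07, 0.0, -0.0, 0.12]
[-0.05, -0.56, 0.07, 0.0, -0.0, 0.12]
[-0.05, -0.56, 0.07, 0.0, -0.0, 0.12]
[-0.05, -0.56, 0.07, 0.0, -0.0, 0.12]
[-0.05, -0.56, 0.07, 0.0, -0.0, 0.12]
[-0.05, -0.56, 0.07, 0.0, -0.0, 0.12]
[-0.05, -0.56, 0.07, 0.0, -0.0, 0.12]
[-0.05, -0.56, 0.07, 0.0, -0.0, 0.12]
[-0.05, -0.56, 0.07, 0.0, -0.0, 0.12]
-> (35, 0, 270, 24)
[-0.35, -0.03, -0.01, 0.07, -1.0, 0.0]
[-0.35, -0.02, -0.04, 0.07, -1.0, 0.0]
[-0.34, -0.02, -0.06, 0.07, -1.0, 0.0]
[-0.34, -0.02, -0.09, 0.07, -1.0, 0.0]
[-0.33, -0.02, -0.11, 0.07, -1.0, 0.0]
[-0.32, -0.02, -0.13, 0.07, -1.0, 0.0]
-> (35, 0, 176, 24)
[0.0, 0.0, -0.47, 0.0, 0.0, -0.0]
[0.0, 0.0, -0.47, 0.0, 0.0, -0.0]
[0.0, 0.0, -0.47, 0.0, 0.0, -0.0]
[0.0, 0.0, -0.47, 0.0, 0.0, -0.0]
```

Request:
step_arm(targets=[[[-0.05, -0.56, 0.07, 0, 0, 0.12, 0], [-0.05, -0.56, 0.07, 0, 0, 0.12, 0], [-0.05, -0.56, 0.07, 0, 0, 0.12, 0], [-0.05, -0.56, 0.07, 0, 0, 0.12, 0], [-0.05, -0.56, 0.07, 0, 0, 0.12, 0]]])

```text
t: 5.92
ee_pos: [522.5, 55.4, 501.8]
orientation: [3.141, 0.045, -0.001]
ft_force: [0.6, 0.7, -1.5]
width: 23.8
grasp_force: 30.0
```

Request:
step_arm(targets=[[[-0.05, -0.56, 0.07, 0, 0, 0.12, 0], [-0.05, -0.56, 0.07, 0, 0, 0.12, 0], [-0.05, -0.56, 0.07, 0, 0, 0.12, 0], [-0.05, -0.56, 0.07, 0, 0, 0.12, 0], [-0.05, -0.56, 0.07, 0, 0, 0.12, 0]]])

```text
t: 6.55
ee_pos: [509.9, -84.6, 519.3]
orientation: [-3.14, -0.11, 0.001]
ft_force: [1.2, -0.5, -2.4]
width: 23.9
grasp_force: 30.0
```

Request:
step_arm(targets=[[[-0.35, -0.03, -0.01, 0.07, -0.99, 0, 0], [-0.35, -0.02, -0.04, 0.07, -0.99, 0, 0], [-0.34, -0.02, -0.06, 0.07, -0.99, 0, 0], [-0.34, -0.02, -0.09, 0.07, -0.99, 0, 0], [-0.33, -0.02, -0.11, 0.07, -0.99, 0, 0]]])

```text
t: 7.18
ee_pos: [423.9, -89.1, 503.7]
orientation: [-3.08, -0.108, -0.541]
ft_force: [0.3, 0.8, -1.5]
width: 23.8
grasp_force: 30.0
```

```bash
python3 -c "
from h import *
plan([(35,0,270,24,1),(35,0,200,24,4)])
d=get_image('side');cv2.imwrite('pics/s2.png',cv2.resize(d['pixels'][85:245,190:365,::-1],None,fx=3.7,fy=3.7,interpolation=cv2.INTER_CUBIC))"
```

```text
t 7.175 tcp [423.95 -89.14 503.67] grasp [479.37 -85.23 350.43] F [ 0.35  0.8  -1.52] M [0.02 0.28 0.  ] w 23.83232008510716 gf 29.995446503162384 q [-0.27 -0.05  2.    0.15  0.87  1.16]
yaw 4.010323407897004 z [ 0.34  0.02 -0.94] y [ 0.07 -1.   -0.  ]
mid [ 34.23   0.73 268.5 ] yaw,pitch,roll [ -0.09 -19.93  -0.02]
-> (35, 0, 270, 24)
[-0.31, -0.04, -0.11, 0.07, -1.02, 0.02]
-> (35, 0, 200, 24)
[0.0, 0.0, -0.35, 0.0, 0.0, 0.0]
[0.0, 0.0, -0.35, 0.0, 0.0, 0.0]
[0.0, 0.0, -0.35, 0.0, 0.0, 0.0]
[0.0, 0.0, -0.35, 0.0, 0.0, 0.0]
```

View pics/s2.png

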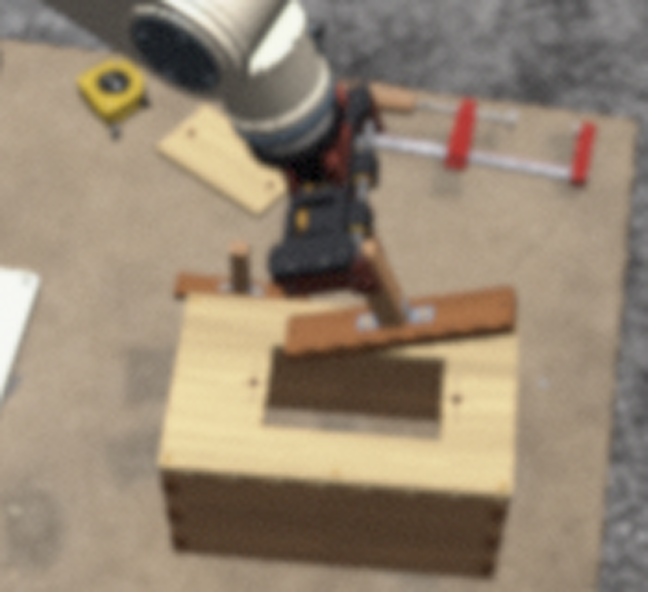

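The batten is held, tilted with its near end low at crop (287,345), and its far end is at (515,295). I'll compare that with the projected model before going in.

```bash
cat >> h.py <<'E'
def proj(d,P):
    E=d["extrinsics"];return cv2.projectPoints(np.array(P,float),cv2.Rodrigues(E[:3,:3])[0],E[:3,3],d["intrinsics"],np.array([d["k1"],0,0,0.]))[0][:,0]
E
python3 -c "
from h import *
o,M,g=st();d=get_image('side')
B=M@np.diag([1,-1,-1.]);m=o['ee_pos']+M@OFF
P=[m+B@np.array(v) for v in [(-100,-20,9),(100,-20,9),(100,20,9),(-100,20,9),(-100,-20,-9),(100,-20,-9),(0,0,109)]]
print((proj(d,P)-[190,85]+.5)*3.7-.5)
a=cv2.resize(d['pixels'][145:185,260:340,::-1],None,fx=10,fy=10,interpolation=cv2.INTER_CUBIC)
for p in (proj(d,P)-[260,145]+.5)*10-.5: cv2.circle(a,tuple(int(v) for v in p),3,(255,255,0),-1)
cv2.imwrite('pics/s3.png',a)"
```

```text
t 7.225 tcp [422.03 -88.94 502.57] grasp [477.43 -84.94 349.33] F [-2.69  0.63 -2.11] M [0.04 0.38 0.04] w 23.557323078447226 gf 29.995059370994568 q [-0.27 -0.06  2.01  0.15  0.87  1.15]
yaw 3.995424320830273 z [ 0.34  0.02 -0.94] y [ 0.07 -1.   -0.  ]
[[280.43 354.87]
 [508.5  325.67]
 [510.21 286.79]
 [285.6  317.4 ]
 [287.87 366.78]
 [513.77 338.51]
 [355.45 246.82]]
```

View pics/s3.png

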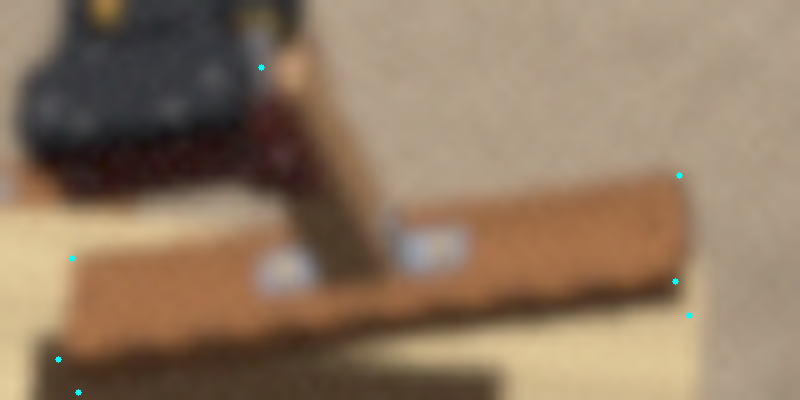

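The model matches within about 3 mm, so I'll finish tilting and go in.

```bash
python3 -c "
from h import *
plan([(35,0,265,24,1),(35,0,176,24,4),(-35,0,145,24,5),(-32,0,136,0,6)])"
```

```text
t 7.275 tcp [422.96 -89.05 503.14] grasp [477.88 -85.11 349.72] F [-0.28 -0.11 -1.11] M [-0.02  0.26 -0.01] w 23.66525577650854 gf 29.99481976032257 q [-0.27 -0.06  2.    0.15  0.87  1.16]
yaw 3.958744143645621 z [ 0.34  0.02 -0.94] y [ 0.07 -1.   -0.  ]
mid [ 32.49   0.99 267.68] yaw,pitch,roll [ -0.13 -19.74   0.  ]
-> (35, 0, 265, 24)
[-0.29, -0.04, -0.19, 0.06, -1.06, 0.03]
-> (35, 0, 176, 24)
[0.0, 0.0, -0.44, 0.0, -0.0, -0.0]
[0.0, 0.0, -0.44, 0.0, -0.0, -0.0]
[0.0, 0.0, -0.44, 0.0, -0.0, -0.0]
[0.0, 0.0, -0.44, 0.0, -0.0, -0.0]
-> (-35, 0, 145, 24)
[-0.28, -0.02, -0.12, 0.0, -0.0, -0.0]
[-0.28, -0.02, -0.12, 0.0, -0.0, -0.0]
[-0.28, -0.02, -0.12, 0.0, -0.0, -0.0]
[-0.28, -0.02, -0.12, 0.0, -0.0, -0.0]
[-0.28, -0.02, -0.12, 0.0, -0.0, -0.0]
-> (-32, 0, 136, 0)
[0.33, 0.02, 0.1, -0.07, 1.0, -0.0]
[0.34, 0.02, 0.08, -0.07, 1.0, -0.0]
[0.35, 0.02, 0.06, -0.07, 1.0, -0.0]
[0.35, 0.03, 0.03, -0.07, 1.0, -0.0]
[0.36, 0.03, 0.01, -0.07, 1.0, -0.0]
[0.36, 0.03, -0.02, -0.07, 1.0, -0.0]
```

Request:
step_arm(targets=[[[-0.29, -0.04, -0.19, 0.06, -1, 0.03, 0], [0, 0, -0.44, 0, 0, 0, 0], [0, 0, -0.44, 0, 0, 0, 0], [0, 0, -0.44, 0, 0, 0, 0], [0, 0, -0.44, 0, 0, 0, 0]]])

```text
t: 7.9
ee_pos: [411.0, -91.2, 406.1]
orientation: [-3.058, -0.111, -0.644]
ft_force: [-0.3, 0.8, -0.5]
width: 23.8
grasp_force: 30.0
```

```bash
python3 -c "
from h import *
plan([(-35,0,145,24,5)])
d=get_image('side')
cv2.imwrite('pics/s4.png',cv2.resize(d['pixels'][135:225,225:345,::-1],None,fx=6,fy=6,interpolation=cv2.INTER_CUBIC))"
```

```text
t 7.9 tcp [410.96 -91.21 406.08] grasp [476.52 -86.49 256.93] F [-0.31  0.8  -0.53] M [0.01 0.23 0.03] w 23.778500281541266 gf 29.99552071094513 q [-0.29  0.05  2.16  0.27  0.56  1.  ]
yaw 4.16471742746841 z [ 0.4   0.03 -0.92] y [ 0.07 -1.    0.  ]
mid [ 36.74  -0.28 177.28] yaw,pitch,roll [  0.06 -23.78   0.01]
-> (-35, 0, 145, 24)
[-0.29, -0.02, -0.13, 0.0, -0.01, -0.0]
[-0.29, -0.02, -0.13, 0.0, -0.01, -0.0]
[-0.29, -0.02, -0.13, 0.0, -0.01, -0.0]
[-0.29, -0.02, -0.13, 0.0, -0.01, -0.0]
[-0.29, -0.02, -0.13, 0.0, -0.01, -0.0]
```

View pics/s4.png

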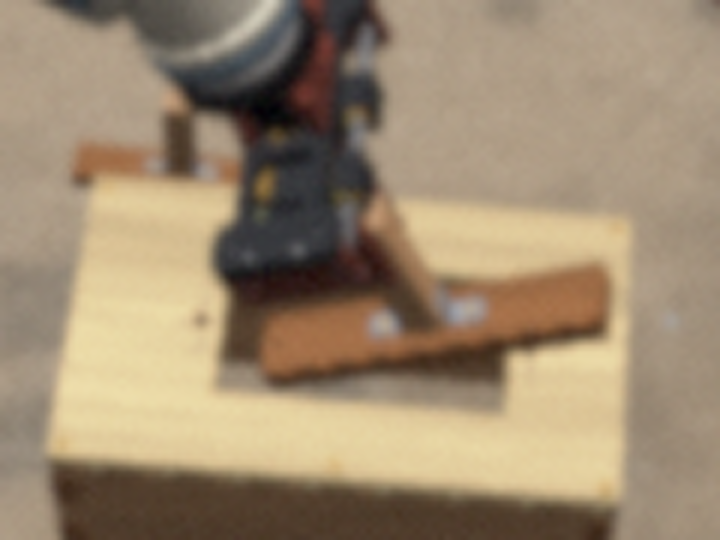

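The low end is inside the cut-out at crop (270,375) and the batten clears the far edge, as planned. I'll slide in using two smaller waypoints and watch joint 5.

```bash
python3 -c "
from h import *
plan([(5,0,161,22,5),(-33,0,148,17,5)])"
```

```text
t 7.95 tcp [409.98 -90.91 403.53] grasp [474.87 -85.99 254.08] F [-1.35  0.3  -4.25] M [-0.01  0.43  0.01] w 24.071596586892824 gf 29.99484747648239 q [-0.29  0.06  2.16  0.27  0.55  1.  ]
yaw 4.1392393800946365 z [ 0.4   0.03 -0.92] y [ 0.07 -1.   -0.  ]
mid [ 34.77   0.48 174.27] yaw,pitch,roll [  0.08 -23.53   0.1 ]
-> (5, 0, 161, 22)
[-0.09, -0.01, -0.04, -0.01, 0.08, -0.0]
[-0.09, -0.01, -0.04, -0.01, 0.08, -0.0]
[-0.09, -0.01, -0.04, -0.01, 0.08, -0.0]
[-0.09, -0.01, -0.04, -0.01, 0.08, -0.0]
[-0.09, -0.01, -0.04, -0.01, 0.08, -0.0]
-> (-33, 0, 148, 17)
[-0.07, -0.01, -0.02, -0.02, 0.25, 0.0]
[-0.07, -0.01, -0.02, -0.02, 0.25, 0.0]
[-0.07, -0.0, -0.02, -0.02, 0.25, 0.0]
[-0.07, -0.0, -0.02, -0.02, 0.25, 0.0]
[-0.07, -0.0, -0.03, -0.02, 0.25, 0.0]
```

Request:
step_arm(targets=[[[-0.09, -0.01, -0.04, 0, 0.08, 0, 0], [-0.09, -0.01, -0.04, 0, 0.08, 0, 0], [-0.09, -0.01, -0.04, 0, 0.08, 0, 0], [-0.09, -0.01, -0.04, 0, 0.08, 0, 0], [-0.09, -0.01, -0.04, 0, 0.08, 0, 0]]])

```text
t: 8.57
ee_pos: [387.5, -93.7, 396.8]
orientation: [-3.066, -0.11, -0.603]
ft_force: [0.5, -0.5, -0.5]
width: 24.0
grasp_force: 30.0
```

```bash
python3 -c "
from h import *
plan([(-33,0,148,17,5),(-32,0,136,0,5)])"
```

```text
t 8.575 tcp [387.48 -93.74 396.81] grasp [449.07 -89.1  245.96] F [ 0.54 -0.49 -0.49] M [0.03 0.26 0.03] w 24.04191117918474 gf 29.99509960412979 q [-0.31  0.03  2.2   0.27  0.56  0.98]
yaw 4.090921427811244 z [ 0.38  0.03 -0.93] y [ 0.07 -1.   -0.  ]
mid [  7.05  -0.81 165.37] yaw,pitch,roll [  0.02 -22.27   0.09]
-> (-33, 0, 148, 17)
[-0.07, -0.0, -0.03, -0.02, 0.26, -0.0]
[-0.07, -0.0, -0.04, -0.02, 0.26, -0.0]
[-0.07, -0.0, -0.04, -0.02, 0.26, -0.0]
[-0.07, -0.0, -0.04, -0.02, 0.26, -0.0]
[-0.07, -0.0, -0.04, -0.02, 0.26, -0.0]
-> (-32, 0, 136, 0)
[0.29, 0.02, 0.03, -0.06, 0.85, 0.0]
[0.29, 0.02, 0.02, -0.06, 0.85, 0.0]
[0.3, 0.02, -0.0, -0.06, 0.85, 0.0]
[0.3, 0.02, -0.02, -0.06, 0.85, 0.0]
[0.3, 0.02, -0.04, -0.06, 0.85, 0.0]
```

Request:
step_arm(targets=[[[-0.07, 0, -0.03, -0.02, 0.26, 0, 0], [-0.07, 0, -0.04, -0.02, 0.26, 0, 0], [-0.07, 0, -0.04, -0.02, 0.26, 0, 0], [-0.07, 0, -0.04, -0.02, 0.26, 0, 0], [-0.07, 0, -0.04, -0.02, 0.26, 0, 0]]])

```text
t: 9.2
ee_pos: [370.1, -93.7, 387.0]
orientation: [-3.094, -0.111, -0.461]
ft_force: [0.5, 0.3, -1.0]
width: 24.0
grasp_force: 30.0
```

```bash
python3 -c "
from h import *
plan([(-32,0,136,0,5)])"
```

```text
t 9.2 tcp [370.12 -93.68 387.02] grasp [417.56 -90.1  231.11] F [ 0.5   0.27 -1.02] M [0.02 0.21 0.01] w 23.980648078327803 gf 29.99500036239624 q [-0.32  0.03  2.22  0.19  0.62  1.04]
yaw 4.107776243336937 z [ 0.29  0.02 -0.96] y [ 0.07 -1.   -0.  ]
mid [-32.04   0.42 147.67] yaw,pitch,roll [  0.03 -16.97   0.07]
-> (-32, 0, 136, 0)
[0.29, 0.02, 0.03, -0.06, 0.85, -0.0]
[0.29, 0.02, 0.02, -0.06, 0.85, -0.0]
[0.29, 0.02, -0.0, -0.06, 0.85, -0.0]
[0.3, 0.02, -0.02, -0.06, 0.85, -0.0]
[0.3, 0.02, -0.04, -0.06, 0.85, -0.0]
```

No contact so far. Now levelling.

Request:
step_arm(targets=[[[0.29, 0.02, 0.03, -0.06, 0.85, 0, 0], [0.29, 0.02, 0.02, -0.06, 0.85, 0, 0], [0.29, 0.02, 0, -0.06, 0.85, 0, 0], [0.3, 0.02, -0.02, -0.06, 0.85, 0, 0], [0.3, 0.02, -0.04, -0.06, 0.85, 0, 0]]])

```text
t: 9.82
ee_pos: [444.3, -88.7, 386.6]
orientation: [-3.139, -0.112, 0.003]
ft_force: [-0.3, 0.1, 0.1]
width: 24.2
grasp_force: 30.0
```

```bash
python3 -c "
from h import *
plan([(-5,0,140,0,5)])"
```

```text
t 9.825 tcp [444.32 -88.66 386.63] grasp [443.96 -88.52 223.63] F [-0.28  0.06  0.09] M [-0.   -0.03 -0.04] w 24.17102790597588 gf 29.99482959508896 q [-0.22  0.2   2.01  0.    0.94  1.28]
yaw 4.094103754764827 z [-0.  0. -1.] y [ 0.07 -1.   -0.  ]
mid [-31.31   0.1  135.92] yaw,pitch,roll [-0.01  0.12  0.06]
-> (-5, 0, 140, 0)
[0.1, 0.01, 0.02, -0.0, -0.01, 0.0]
[0.1, 0.01, 0.02, -0.0, -0.01, 0.0]
[0.1, 0.01, 0.02, -0.0, -0.01, 0.0]
[0.1, 0.01, 0.02, -0.0, -0.01, 0.0]
[0.1, 0.01, 0.02, -0.0, -0.01, 0.0]
```

Request:
step_arm(targets=[[[0.1, 0.01, 0.02, 0, 0, 0, 0], [0.1, 0.01, 0.02, 0, 0, 0, 0], [0.1, 0.01, 0.02, 0, 0, 0, 0], [0.1, 0.01, 0.02, 0, 0, 0, 0], [0.06, 0, 0, 0, 0, 0, 0]]])

```text
t: 10.45
ee_pos: [467.0, -86.7, 390.9]
orientation: [-3.138, -0.112, -0.001]
ft_force: [-0.0, 0.3, -1.2]
width: 23.9
grasp_force: 30.0
```

Request:
step_arm(targets=[[[0.02, 0, 0, 0, 0, 0, 0], [0.02, 0, 0, 0, 0, 0, 0], [0.02, 0, 0, 0, 0, 0, 0], [0, 0, 0, 0, 0, 0, 0], [0, 0, 0, 0, 0, 0, 0]]])

```text
t: 11.08
ee_pos: [469.8, -86.7, 390.7]
orientation: [-3.138, -0.112, 0.0]
ft_force: [0.8, 0.2, -0.9]
width: 23.9
grasp_force: 30.0
```

```bash
python3 -c "
from h import *
plan([(0,0,140,0,2)])"
```

```text
t 11.075 tcp [469.77 -86.68 390.66] grasp [469.75 -86.45 227.66] F [ 0.82  0.18 -0.88] M [ 0.02 -0.02 -0.01] w 23.863449309705832 gf 29.995218515396118 q [-0.21  0.23  1.96  0.    0.96  1.29]
yaw 4.102428906739821 z [-0.  0. -1.] y [ 0.07 -1.   -0.  ]
mid [ -5.25   0.36 139.96] yaw,pitch,roll [0.   0.   0.08]
-> (0, 0, 140, 0)
[0.05, 0.0, 0.0, -0.01, -0.0, -0.0]
[0.05, 0.0, 0.0, -0.01, -0.0, -0.0]
```

Estimated 5 mm short of the stop. Now feeling forward in small steps.

Request:
step_arm(targets=[[[0.02, 0, 0, 0, 0, 0, 0], [0.02, 0, 0, 0, 0, 0, 0], [0.02, 0, 0, 0, 0, 0, 0], [0, 0, 0, 0, 0, 0, 0], [0, 0, 0, 0, 0, 0, 0]]])

```text
t: 11.7
ee_pos: [472.8, -86.7, 390.6]
orientation: [-3.138, -0.112, 0.0]
ft_force: [0.5, -0.5, -0.6]
width: 23.6
grasp_force: 30.0
```

Request:
step_arm(targets=[[[0.02, 0, 0, 0, 0, 0, 0], [0.02, 0, 0, 0, 0, 0, 0], [0.02, 0, 0, 0, 0, 0, 0], [0, 0, 0, 0, 0, 0, 0], [0, 0, 0, 0, 0, 0, 0]]])

```text
t: 12.32
ee_pos: [475.0, -86.7, 390.3]
orientation: [-3.138, -0.113, 0.005]
ft_force: [-6.3, 0.1, 2.3]
width: 23.8
grasp_force: 30.0
```

The stop is felt (-6 N) with the midpoint estimated at about 0. I'll ease off 1 mm and pull up.

Request:
step_arm(targets=[[[-0.02, 0, 0, 0, 0, 0, 0], [0, 0, 0.04, 0, 0, 0, 0], [0, 0, 0.04, 0, 0, 0, 0], [0, 0, 0.02, 0, 0, 0, 0], [0, 0, 0, 0, 0, 0, 0]]])

```text
t: 12.95
ee_pos: [474.6, -86.7, 395.7]
orientation: [-3.138, -0.113, 0.001]
ft_force: [-4.3, 0.0, -0.6]
width: 23.7
grasp_force: 30.0
```

```bash
python3 -c "
from h import *
plan([(0,0,147,0,2)])"
```

```text
t 12.95 tcp [474.56 -86.66 395.66] grasp [474.41 -86.42 232.66] F [-4.26  0.05 -0.57] M [-0.02  1.08  0.06] w 23.734986034520443 gf 29.99712109565735 q [-0.21  0.23  1.95  0.    0.97  1.29]
yaw 4.106506258967251 z [-0.  0. -1.] y [ 0.07 -1.   -0.  ]
mid [ -0.67   0.07 144.96] yaw,pitch,roll [0.01 0.05 0.09]
-> (0, 0, 147, 0)
[0.0, 0.0, 0.02, -0.01, -0.01, -0.0]
[0.0, 0.0, 0.02, -0.01, -0.01, -0.0]
```

Request:
step_arm(targets=[[[-0.01, 0, 0.02, 0, 0, 0, 0], [0, 0, 0.01, 0, 0, 0, 0], [0, 0, 0, 0, 0, 0, 0], [0, 0, 0, 0, 0, 0, 0], [0, 0, 0, 0, 0, 0, 0]]])

```text
t: 13.58
ee_pos: [474.3, -86.7, 397.2]
orientation: [-3.138, -0.112, -0.0]
ft_force: [-3.4, 0.5, -1.5]
width: 24.0
grasp_force: 30.0
```

Request:
step_arm(targets=[[[0, 0, 0.01, 0, 0, 0, 0], [0, 0, 0.01, 0, 0, 0, 0], [0, 0, 0, 0, 0, 0, 0], [0, 0, 0, 0, 0, 0, 0], [0, 0, 0, 0, 0, 0, 0]]])

```text
t: 14.2
ee_pos: [474.2, -86.7, 397.7]
orientation: [-3.138, -0.112, 0.001]
ft_force: [0.2, -0.3, -13.6]
width: 23.9
grasp_force: 30.0
```

Seated with about 12 N. I'll check that it holds and is flat.

Request:
step_arm(targets=[[[0, 0, 0, 0, 0, 0, 0], [0, 0, 0, 0, 0, 0, 0], [0, 0, 0, 0, 0, 0, 0], [0, 0, 0, 0, 0, 0, 0], [0, 0, 0, 0, 0, 0, 0]]])

```text
t: 14.82
ee_pos: [474.3, -86.7, 397.7]
orientation: [-3.138, -0.112, 0.001]
ft_force: [1.7, -0.9, -22.6]
width: 24.1
grasp_force: 30.0
```

```bash
python3 -c "
from h import *
plan([])
d=get_image('side')
cv2.imwrite('pics/s5.png',cv2.resize(d['pixels'][135:225,225:345,::-1],None,fx=6,fy=6,interpolation=cv2.INTER_CUBIC))"
```

```text
t 14.825 tcp [474.25 -86.67 397.75] grasp [474.18 -86.43 234.75] F [  1.66  -0.91 -22.63] M [-0.35 -0.53  0.01] w 24.12163654222666 gf 29.987557232379913 q [-0.21  0.22  1.94  0.    0.98  1.29]
yaw 4.100736331289614 z [-0.  0. -1.] y [ 0.07 -1.   -0.  ]
mid [ -0.87   0.07 147.05] yaw,pitch,roll [0.   0.02 0.09]
```

View pics/s5.png

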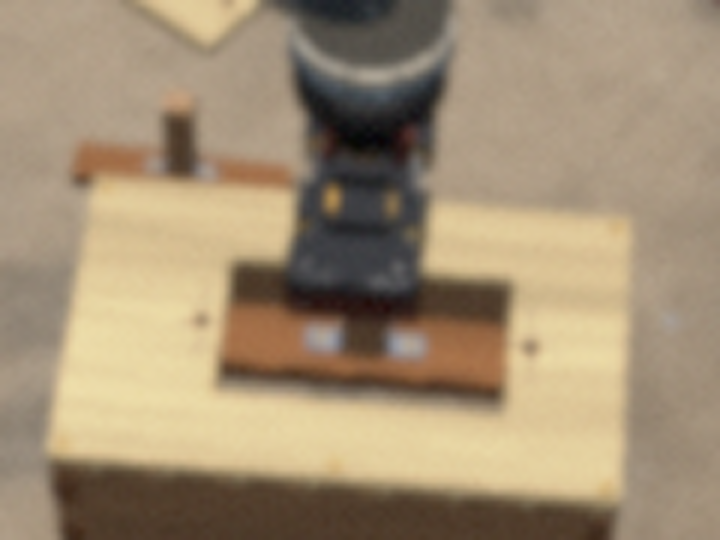

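The batten fills the cut-out, level and centred. The force is creeping up (22.6 N), so I'll ease off a little and see where it settles.

Request:
step_arm(targets=[[[0, 0, -0.01, 0, 0, 0, 0], [0, 0, 0, 0, 0, 0, 0], [0, 0, 0, 0, 0, 0, 0], [0, 0, 0, 0, 0, 0, 0], [0, 0, 0, 0, 0, 0, 0]]])

```text
t: 15.5
ee_pos: [474.2, -86.7, 397.7]
orientation: [-3.138, -0.112, 0.0]
ft_force: [-0.8, -1.2, -15.3]
width: 24.0
grasp_force: 30.0
```

Request:
step_arm(targets=[[[0, 0, 0, 0, 0, 0, 0], [0, 0, 0, 0, 0, 0, 0], [0, 0, 0, 0, 0, 0, 0], [0, 0, 0, 0, 0, 0, 0], [0, 0, 0, 0, 0, 0, 0]]])

```text
t: 16.12
ee_pos: [474.2, -86.7, 397.8]
orientation: [-3.138, -0.112, 0.0]
ft_force: [-1.9, 0.0, -12.3]
width: 23.9
grasp_force: 30.0
```

Request:
step_arm(targets=[[[0, 0, 0, 0, 0, 0, 0], [0, 0, 0, 0, 0, 0, 0], [0, 0, 0, 0, 0, 0, 0], [0, 0, 0, 0, 0, 0, 0], [0, 0, 0, 0, 0, 0, 0]]])

```text
t: 16.75
ee_pos: [474.3, -86.7, 397.7]
orientation: [-3.138, -0.112, 0.0]
ft_force: [-4.3, -0.1, -11.5]
width: 23.8
grasp_force: 30.0
```

The pull is steady at about 11 N, the batten is against the stop and the grip is 30 N. Handing in.

```bash
python3 -c "
from workcell import ctrl
print(ctrl.close_job())"
```

```text
the job is handed in; nothing more can be done
None
```

I handed the job in at about 17 s with the larger batten still held by its handle, pulled up level against the back of the panel at about 10 N and butted against the stop; the hand-in returned no verdict.

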